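Lay out a clock kit on its outline cards

ROBOT

A 6-joint arm with a two-finger parallel gripper is mounted at the origin on the work surface. World frame = base frame: x ahead of the robot, y to its left, z up, the work surface at z = 0. Lengths are in mm, angles in degrees, forces in N, time in s.
With the tool pointing down it reaches from about 350 to 850 mm from the base axis. Payload 8.1 kg.
Tool frame: the origin (TCP) lies at the centre of the arm's flange, where the gripper is bolted on; the fingertips stand 186 mm ahead of it and the grasp point (between the pads) lies 167 mm ahead of it; z points along the fingers, y is the line along which they close (so a half turn about z gives the same grasp; the last joint's range is limited). The gripper opens to 93 mm and grips with 3 to 60 N. Pads are 15 mm wide; open, the fingers measure 128 mm over their backs; the gripper's body (75 mm by 188 mm) begins 65 mm behind the grasp point.
Start: joints at [-76.513, 7.471, 85.268, -0, 87.261, -4.893], TCP at [189.216, -569.389, 404.735] pointing down, gripper open.
Joint ranges: [-169.43, 169.43], [-51.17, 129.36], [1.28, 143.12], [-76.62, 256.62], [0, 156.53], [-152.29, 152.29]. Speed limits (degrees/s): [136.94, 136.94, 159.86, 180, 180, 180].

INTERFACE

Orientations are given as [roll, pitch, yaw] about the fixed x, y, z axes, in that order (R = Rz(yaw) Ry(pitch) Rx(roll)).
In Python, from station import bot, viewer gives the robot as it stands. The module is installed in compiled form; this text tells all that it offers.
- The arm moves only by the shell command python3 -m creep 'ROWS' [FORCE]. ROWS is JSON, a list of rows, each an object with "xyz": the shift along the tool's x, y, z in m, a list of three; "roll": the turn about the tool's z in rad; "fingers": the finger opening in m, from 0 to 0.093. In form: [{"xyz": [dx, dy, dz], "roll": roll, "fingers": fingers}, ...]. A call has exactly 5 rows; each row shifts and turns the commanded pose from where the row before left it, along the tool's axes as they then stand; what a row does not reach is not made up. A row lasts 1/8 s, in which the tool goes at most 62.5 mm and 10.7 degrees, less where a joint would pass 70% of its speed; a pose out of reach is approached as far as the arm can. A call with a gripper value outside its range is refused whole. The fingers move at their own pace and stop on an object; FORCE is the grip in N (left out, the last holds). Time passes only in rows, so rows that do not move let the fingers close, or fill a call up. It gives the time, the measured TCP pose, the force, the opening and the grip force at its end, in the units of the state.
- bot.get_obs(): the state, without advancing time (a new reading comes with each control period).
- viewer.camera(name): name is "side" or "top" or "wrist"; returns the picture (420x560x3 uint8, red, green, blue); there is no depth.
- viewer.get_calibration(name): a dict with "intrinsics" (3x3 intrinsics, pixels), "k1" (the pictures are not rectified: a ray, as slopes to the right and down, at radius r is drawn at 1 + k1 r^2 times it, then the intrinsics apply), "pose" (4x4, takes a point from camera to world coordinates). Camera axes: x right, y up, looking along -z (the intrinsics and any distortion apply to the point x, -y, -z); pixel columns grow to the right and rows downward; lengths in mm; the calibration is good to about 2 mm. A picture is of the moment at which its call begins: read the wrist's pose just before it. get_calibration takes no time and is no camera call; for the wrist camera it gives the pose at the moment of the call.
- bot.close_job(): hands the job in; it is judged then, once.
The state is a dict: "clock": time; "joint_positions": joint angles; "qd": joint speeds; "tau": joint torques, N m; "position": TCP position; "orientation": TCP orientation; "ft_force": force on the tool from outside, world axes, zero at the start; "moment": the same for the moment, N m; "width": finger opening in mm; "finger_force": force on a finger pad.
Only numpy, scipy, OpenCV 4.12 (cv2) and the standard library are available. Lean on these libraries where they do the work, as an engineer would, in place of code of your own. Each camera call takes 0.05 s, during which the arm holds its last target. There are 200 camera calls.

TASK

Get the clock-making kit ready for the class: put the round dial, the black clock movement, the folded wooden stand and the glue bottle each on the card printed with its outline, upright and face up as they are now, centred on the outline and squarely in line with it. Set the parts down rather than dropping them, keep the glue bottle upright, and leave the finished clock and the yellow paint tin where they stand.

Things in the scene. Friction and masses are not known exactly. Their poses are not given: they have to be found in the camera images.
- dial: Mini clock dial, to be put on dial_card: flat round plywood disc, 60 mm in diameter, 10 mm thick, white top with red blossom dots and a small black centre hole, brown edge; lies flat, loose, about 30 g. Origin: centre of its underside, z up.
- movement: Quartz clock movement, to be put on movement_card: flat black plastic box 56 x 56 mm (sides along its x and y), 16 mm thick, with a grey collar (16 mm in diameter, 3 mm high) and above it a brass shaft (8 mm in diameter) standing up in the middle of the top to 31 mm; lies flat, loose, about 70 g. Any quarter turn of the square fits its outline. Origin: centre of its underside, z up.
- stand: Folded wooden easel stand, to be put on stand_card: dark brown bar 100 mm long (its x) x 28 mm wide (its y) x 14 mm thick, two brass screw heads near its +x end; lies flat, loose, about 40 g. Either way round fits its outline. Origin: centre of its underside, z up.
- glue: Glue bottle, to be put on glue_card: upright round bottle, white with a blue label band and blue cap; 36 mm in diameter up to about 45 mm, narrowing to the cap, 75 mm tall; loose, about 90 g. Any yaw fits. Origin: centre of its underside, z up.
- dial_card: White foam-board card, 3 mm thick, lying flat and fixed to the table; round, 92 mm in diameter, with a red disc 60 mm in diameter printed in the middle: the dial's outline. Origin: centre of its underside on the table (top face 3 mm above).
- movement_card: White foam-board card, 3 mm thick, lying flat and fixed to the table; square, 84 mm, with a black 56 mm square printed in the middle (sides along its x and y): the movement's outline. Origin: centre of its underside on the table (top face 3 mm above).
- stand_card: White foam-board card, 3 mm thick, lying flat and fixed to the table; 132 mm (its x) x 58 mm (its y), with a dark brown 100 x 28 mm bar printed in the middle, long along x: the stand's outline. Origin: centre of its underside on the table (top face 3 mm above).
- glue_card: White foam-board card, 3 mm thick, lying flat and fixed to the table; round, 70 mm in diameter, with a blue disc 36 mm in diameter printed in the middle: the glue bottle's outline. Origin: centre of its underside on the table (top face 3 mm above).
- clock: Finished mini clock, a bystander to be left alone: round white face with black hands, 64 mm in diameter, leaning on a wooden foot 56 x 60 mm; 75 mm tall in all; loose. Origin: centre of its underside, z up, the face looks to its -x.
- paint_tin: Paint tin, a bystander to be left alone: aluminium can with a yellow band, 60 mm in diameter, 60 mm tall; loose. Origin: centre of its underside, z up.
Not all that is in view belongs to the job. There is more than one size of the movement; the one meant has the size given above. There is more than one size of the glue; the job needs the larger.

How it is judged (in metres and radians):
At the end, for the whole second after the job is handed in: Each of the four parts rests on its own card, centre within 12 mm of the card's, upright within 0.1 rad; stand (either way round) and movement (any quarter turn) within 0.2 rad of the outline; all released and still; finished clock and paint tin within 25 mm of their start (horizontal distance between dial and dial_card below 0.012 m and z of dial in the frame of dial_card between 0 and 0.007 m and angle between each of dial, movement, stand, glue's own z axis and vertical below 0.1 rad and linear speed of each of dial, movement, stand, glue below 0.02 m/s and horizontal distance between movement and movement_card below 0.012 m and z of movement in the frame of movement_card between 0 and 0.007 m and horizontal distance between stand and stand_card below 0.012 m and z of stand in the frame of stand_card between 0 and 0.007 m and horizontal distance between glue and glue_card below 0.012 m and z of glue in the frame of glue_card between 0 and 0.007 m and angle between the x axis of stand and the x axis of stand_card, either way round below 0.2 rad and (angle between the x axis of movement and the x axis of movement_card, either way round below 0.2 rad or angle between the x axis of movement and the y axis of movement_card, either way round below 0.2 rad) and distance of each of clock, paint_tin from where it was at the start of the episode below 0.025 m); the robot touches nothing.
It fails at once if a kit part is dropped: it falls freely, faster than 0.3 m/s with its underside still more than 50 mm up ((height (world z) of dial above 0.05 m and linear speed of dial above 0.3 m/s and contact force between dial and anything else below 0.01 N) or (height (world z) of movement above 0.05 m and linear speed of movement above 0.3 m/s and contact force between movement and anything else below 0.01 N) or (height (world z) of stand above 0.05 m and linear speed of stand above 0.3 m/s and contact force between stand and anything else below 0.01 N) or (height (world z) of glue above 0.05 m and linear speed of glue above 0.3 m/s and contact force between glue and anything else below 0.01 N)).
It fails at once if the glue bottle is tipped more than about 40 degrees (angle between glue's own z axis and vertical above 0.7 rad).
It fails at once if the finished clock or the paint tin is moved more than 25 mm or tipped (distance of any of clock, paint_tin from where it was at the start of the episode above 0.025 m or angle between any of clock, paint_tin's own z axis and vertical above 0.3 rad).
It also fails if it takes over 109 s, if anything falls off the work surface, if the arm or the gripper's body presses on something with over 40 N, if the wrist force passes 120 N, or if a joint passes its speed limit or range.

## Working session

There is one attempt and no reset: what is moved stays moved. The work goes in short steps, Python scripts to look and compute and a shell command to move; the robot and the scene stay as the last step left them, time stands still between calls to the robot, and variables do not carry over. Pictures are saved under pics/ and viewed, at most 14 in all, crops included, and the job is handed in when it is done.

```bash
mkdir -p pics; cat > h.py <<'E'
import numpy as np, cv2
from station import bot, viewer
def snap(n,f):
    im=viewer.camera(n); cv2.imwrite('pics/'+f,im[:,:,::-1]); return im
def ray(cal,u,v):
    K=np.array(cal['intrinsics'],float);k1=cal['k1']
    d=np.array([(u-K[0,2])/K[0,0],(v-K[1,2])/K[1,1]]);s=d.copy()
    for _ in range(30): s=d/(1+k1*(s@s))
    P=np.array(cal['pose'],float)
    return P[:3,3],P[:3,:3]@np.array([s[0],-s[1],-1.])
def plane(cal,u,v,z):
    o,r=ray(cal,u,v); return (o+r*(z-o[2])/r[2])[:2]
def proj(cal,p):
    K=np.array(cal['intrinsics'],float);P=np.array(cal['pose'],float)
    c=P[:3,:3].T@(np.array(p,float)-P[:3,3]); s=np.array([c[0],-c[1]])/-c[2]
    s=s*(1+cal['k1']*(s@s)); return K[0,0]*s[0]+K[0,2],K[1,1]*s[1]+K[1,2]
E
python3 - <<'E'
from h import *
print(bot.get_obs())
for n in('top','side'):
    c=viewer.get_calibration(n);print(n,c['intrinsics'],c['k1'],np.round(c['pose'],3).tolist())
    snap(n,n+'0.png')
np.save('pics/dummy.npy',0)
E
```

```text
{'clock': 0.0, 'joint_positions': array([-7.65128103e+01,  7.51600874e+00,  8.53303682e+01,  1.28556136e-07,
        8.72622568e+01, -4.89296476e+00]), 'qd': array([ 0.04463584, -0.00883425, -0.019637  ,  0.04189821,  0.04497653,
        0.0047268 ]), 'tau': array([-5.47922718e-04, -5.59856558e+01, -4.91753983e+01,  7.66737806e-02,
        3.55784199e-02, -1.49923981e-04]), 'position': array([ 189.15919451, -569.15381395,  403.66730677]), 'orientation': array([-1.79891762e+02, -9.26599537e-03,  1.83801457e+01]), 'ft_force': array([-0.08423454, -0.78745875,  1.17308932]), 'moment': array([-0.01929541, -0.0645308 , -0.02411932]), 'finger_force': 0.0, 'width': 92.69343610903238}
top [[386.68535042   0.         283.4139205 ]
 [  0.         386.68535042 213.88524582]
 [  0.           0.           1.        ]] -0.07054355155404614 [[-0.026, 0.989, -0.145, 359.843], [-0.999, -0.023, 0.025, 47.046], [0.022, 0.145, 0.989, 937.361], [0.0, 0.0, 0.0, 1.0]]
side [[499.05894768   0.         284.62708751]
 [  0.         499.05894768 205.91133869]
 [  0.           0.           1.        ]] -0.11323191937363933 [[-0.874, 0.249, -0.416, 12.843], [-0.485, -0.434, 0.759, 946.332], [0.009, 0.866, 0.5, 641.005], [0.0, 0.0, 0.0, 1.0]]
```

View pics/top0.png

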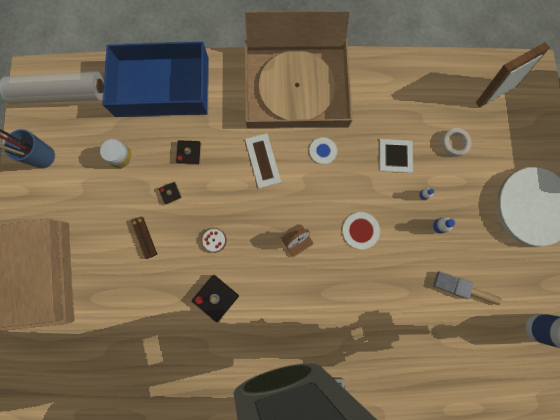

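View pics/side0.png

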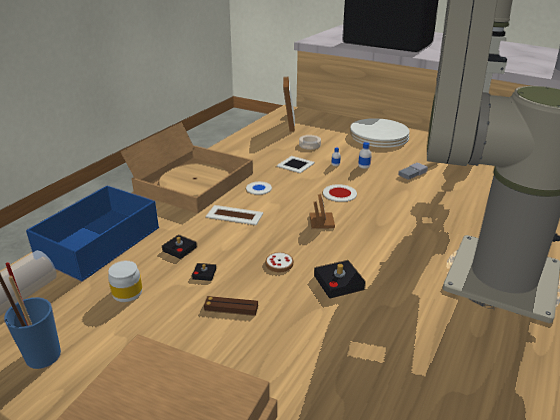

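Candidates in the top picture: movement (188,152), (169,192) and (215,298). Glue (445,225) and (427,194). The other parts each have only one candidate: dial (214,240), stand (144,237). Next I measure the sizes and take one close crop.

```bash
cat > meas.py <<'E'
from h import *
c=viewer.get_calibration('top')
im=cv2.imread('pics/top0.png'); g=im.astype(int); b,gr,r=g[...,0],g[...,1],g[...,2]; mx=g.max(2); mn=g.min(2)
dark=mx<60; white=(mn>130)&(mx-mn<60)
red=(r>90)&(gr<60); blue=(b>100)&(r<90); brown=(mx<95)&(r>b+8)
def m(name,mask,u,v,z,R=26):
    M=np.zeros(mask.shape,np.uint8); M[v-R:v+R,u-R:u+R]=mask[v-R:v+R,u-R:u+R]
    M=cv2.morphologyEx(M,cv2.MORPH_CLOSE,np.ones((5,5),np.uint8))
    n,l,s,ce=cv2.connectedComponentsWithStats(M); k=1+s[1:,4].argmax()
    ct=max(cv2.findContours((l==k).astype(np.uint8),0,2)[0],key=cv2.contourArea)[:,0]
    P=np.array([plane(c,*p,z) for p in ct],np.float32)
    rc=cv2.minAreaRect(P); print(name,'px',ce[k].round(1),'cen',np.round(rc[0],1),'size',np.round(rc[1],1),'ang',round(rc[2],1),'centroid',plane(c,*ce[k],z).round(1))
m('movA',dark,188,152,16,20);m('movB',dark,169,192,10,16);m('movC',dark,215,298,20)
m('gluecap big',blue,447,224,60,16);m('gluecap small',blue,428,193,45,12)
m('dial',white|red,214,240,10,20)
m('stand',brown|dark,144,237,14)
m('dcard',red,361,231,3);m('dcardw',white|red,361,231,3)
m('mcard',dark,397,156,3,20);m('scard',brown|dark,263,160,3);m('gcard',blue,323,151,3,18);m('gcardw',blue|white,323,151,3,18)
m('scardw',brown|dark|white,263,160,3,32);m('mcardw',dark|white,397,156,3)
cv2.imwrite('pics/crop.png',np.hstack([cv2.resize(im[130:265,110:245],(395,395),interpolation=2),cv2.resize(im[130:265,370:505],(395,395),interpolation=2)]))
E
python3 meas.py
```

```text
movA px [187.9 151.9] cen [654.7 255.6] size [56.7 56.4] ang 88.5 centroid [654.9 255. ]
movB px [169.3 192.8] cen [554.7 300.8] size [43.1 41.7] ang 22.9 centroid [554.2 300.7]
movC px [215.3 297.8] cen [300.3 188.6] size [79.  79.4] ang 49.5 centroid [300.4 187. ]
gluecap big px [450.8 222.3] cen [ 459.5 -367.1] size [15.6 14.4] ang 22.9 centroid [ 459.4 -366.9]
gluecap small px [431.1 190.7] cen [ 538.5 -332.3] size [10.1  9. ] ang 42.3 centroid [ 538.6 -332. ]
dial px [213.3 239.6] cen [437.5 192.5] size [50.5 50.7] ang 89.7 centroid [437.2 192.9]
stand px [143.3 237.3] cen [446.7 360.8] size [102.1  32.4] ang 22.1 centroid [446.  360.5]
dcard px [360.8 230.2] cen [ 452.6 -165.8] size [54.6 54.1] ang 88.5 centroid [ 452.  -165.3]
dcardw px [361.  230.2] cen [ 452.2 -165.3] size [89.4 90.2] ang 42.7 centroid [ 452.  -165.6]
mcard px [396.1 154.9] cen [ 641.3 -266.6] size [51.8 52.7] ang 85.9 centroid [ 641.3 -266.7]
scard px [262.7 160. ] cen [634.1  71.4] size [96.9 26.2] ang 14.0 centroid [633.6  71.2]
gcard px [322.8 150. ] cen [656.9 -80.9] size [30.3 31.7] ang 87.7 centroid [656.8 -80.5]
gcardw px [323.  150.3] cen [657. -81.] size [65.8 68.2] ang 87.8 centroid [656.1 -80.8]
scardw px [262.6 160.2] cen [633.7  73.2] size [132.   61.8] ang 14.2 centroid [633.3  71.3]
mcardw px [396.  155.3] cen [ 640.4 -266.9] size [83.2 84.5] ang 86.1 centroid [ 640.3 -266.4]
```

View pics/crop.png

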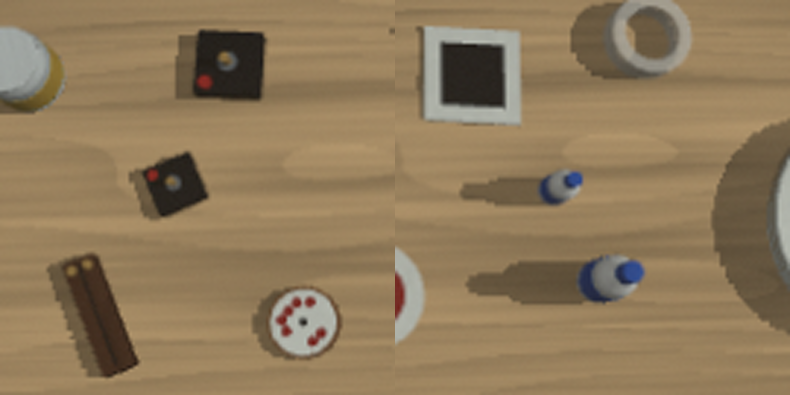

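Crop: the 56 mm movement is at (188,152), measured 56.5 mm; the others are about 42 and 79 mm. The larger glue bottle is at (445,225). Starting with the glue.

```bash
python3 -m creep '[{"xyz":[0,0,0],"roll":0.16,"fingers":0.093},{"xyz":[0,0,0],"roll":0.161,"fingers":0.093},{"xyz":[0.04,-0.029,0.013],"roll":0,"fingers":0.093},{"xyz":[0.04,-0.029,0.013],"roll":0,"fingers":0.093},{"xyz":[0.04,-0.029,0.013],"roll":0,"fingers":0.093}]' 15
python3 -m creep '[{"xyz":[0.0385,-0.0283,0.005],"roll":0,"fingers":0.093},{"xyz":[0.0385,-0.0283,0.005],"roll":0,"fingers":0.093},{"xyz":[0.0385,-0.0283,0.005],"roll":0,"fingers":0.093},{"xyz":[0.0385,-0.0283,0.005],"roll":0,"fingers":0.093},{"xyz":[0,0,0],"roll":0,"fingers":0.093}]'
python3 - <<'E'
from h import *
o=bot.get_obs();print(o['clock'],o['position'],o['orientation'])
c=viewer.get_calibration('wrist');print(c['intrinsics'],c['k1'],np.round(c['pose'],3).tolist())
snap('wrist','w1.png')
print(proj(c,[463,-369,0]),proj(c,[463,-369,75]))
E
```

```text
clock: 0.72
position: [310.1, -481.4, 364.8]
orientation: [-180.0, 0.0, -0.1]
ft_force: [1.2, -0.6, -0.2]
width: 92.7
finger_force: 0.0
clock: 1.35
position: [465.2, -366.8, 344.6]
orientation: [-179.9, 0.0, 0.2]
ft_force: [-1.0, 0.3, -0.6]
width: 92.7
finger_force: 0.0
1.35 [ 465.19340559 -366.79694522  344.56293472] [-1.79891072e+02  4.74475820e-02  2.23556758e-01]
[[314.61130309   0.         278.15687236]
 [  0.         314.61130309 209.79073147]
 [  0.           0.           1.        ]] -0.03470104887901428 [[0.004, 0.967, 0.255, 536.688], [-1.0, 0.004, -0.001, -368.074], [-0.002, -0.255, 0.967, 324.285], [0.0, 0.0, 0.0, 1.0]]
(np.float64(279.47198553693056), np.float64(199.08572275313347)) (np.float64(279.63231802836657), np.float64(219.21998367987695))
```

View pics/w1.png

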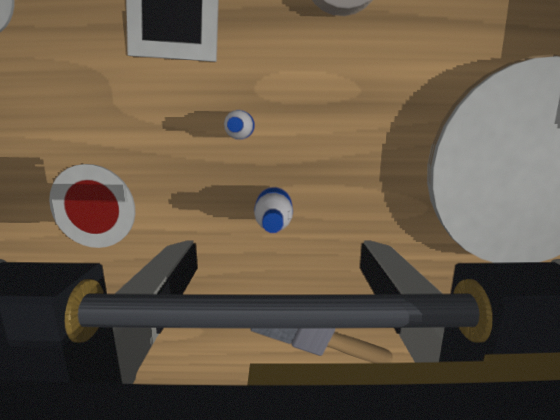

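The picture shows the glue bottle, cap at (272,222) and body at (273,209), and the dial card at (92,207). Computing the offset.

```bash
python3 - <<'E'
from h import *
for i in range(4):
    o=bot.get_obs();print(o['position'].round(1),o['orientation'].round(2))
c=viewer.get_calibration('wrist')
g=cv2.imread('pics/w1.png').astype(int); b,gr,r=g[...,0],g[...,1],g[...,2]
bl=(b>90)&(r<90)
bt=(bl|((g.min(2)>110)&(g.max(2)-g.min(2)<70)))
for nm,mk,z in(('cap',bl,74),('body',bt,35)):
    M=np.zeros(mk.shape,np.uint8); y0=208 if nm=='cap' else 180
    M[y0:240,245:300]=mk[y0:240,245:300]
    v,u=np.nonzero(M); print(nm,u.min(),u.max(),v.min(),v.max(),plane(c,u.min()/2+u.max()/2+.5,v.min()/2+v.max()/2+.5,z).round(1))
print('base edge back', plane(c,273,186.5,25))
E
```

```text
[ 464.  -368.   344.9] [-1.7994e+02  7.0000e-02  1.5000e-01]
[ 464.  -368.   344.9] [-1.7994e+02  7.0000e-02  1.5000e-01]
[ 464.  -368.   344.9] [-1.7994e+02  7.0000e-02  1.5000e-01]
[ 464.  -368.   344.9] [-1.7994e+02  7.0000e-02  1.5000e-01]
cap 255 282 208 232 [ 460.2 -361.6]
body 255 292 190 232 [ 457.5 -365.2]
base edge back [ 479.79238324 -364.12605492]
```

```bash
python3 -m creep '[{"xyz":[-0.004,-0.0045,0.03],"roll":0,"fingers":0.093},{"xyz":[0,0,0.045],"roll":0,"fingers":0.093},{"xyz":[0,0,0.045],"roll":0,"fingers":0.093},{"xyz":[0,0,0.028],"roll":0,"fingers":0.093},{"xyz":[0,0,0],"roll":0,"fingers":0.06}]' 15
python3 -m creep '[{"xyz":[0,0,0],"roll":0,"fingers":0.03},{"xyz":[0,0,0],"roll":0,"fingers":0.03},{"xyz":[0,0,0],"roll":0,"fingers":0.03},{"xyz":[0,0,0],"roll":0,"fingers":0.03},{"xyz":[0,0,0],"roll":0,"fingers":0.03}]'
```

```text
clock: 2.02
position: [457.2, -364.5, 194.9]
orientation: [-179.8, 0.3, -0.1]
ft_force: [-0.0, -0.3, -0.0]
width: 87.1
finger_force: 0.0
clock: 2.65
position: [459.4, -364.6, 198.0]
orientation: [-180.0, -0.0, -0.0]
ft_force: [0.3, 2.0, 1.2]
width: 37.4
finger_force: 0.6
```

```bash
python3 -m creep '[{"xyz":[0,0,0],"roll":0,"fingers":0.03},{"xyz":[0,0,0],"roll":0,"fingers":0.03},{"xyz":[0,0,-0.02],"roll":0,"fingers":0.03},{"xyz":[0,0,-0.035],"roll":0,"fingers":0.03},{"xyz":[0,0,-0.035],"roll":0,"fingers":0.03}]' 15
python3 -m creep '[{"xyz":[0.015,-0.022,0],"roll":0,"fingers":0.03},{"xyz":[0.026,-0.0375,0],"roll":0,"fingers":0.03},{"xyz":[0.026,-0.0375,0],"roll":0,"fingers":0.03},{"xyz":[0.026,-0.0375,0],"roll":0,"fingers":0.03},{"xyz":[0.026,-0.0375,0],"roll":0,"fingers":0.03}]'
python3 -m creep '[{"xyz":[0.026,-0.0375,0],"roll":0,"fingers":0.03},{"xyz":[0.026,-0.0375,0],"roll":0,"fingers":0.03},{"xyz":[0.026,-0.037,0],"roll":0,"fingers":0.03},{"xyz":[0,0,0],"roll":0,"fingers":0.03},{"xyz":[0,0,0],"roll":0,"fingers":0.03}]'
python3 - <<'E'
from h import *
print(viewer.get_calibration('wrist')['pose'][:3,3])
snap('wrist','w2.png')
E
```

```text
clock: 3.28
position: [459.2, -364.8, 289.7]
orientation: [180.0, -0.0, -0.0]
ft_force: [0.6, -0.6, -1.5]
width: 35.3
finger_force: 15.0
clock: 3.9
position: [579.1, -191.7, 289.2]
orientation: [180.0, -0.1, -0.0]
ft_force: [0.6, -0.2, -1.1]
width: 35.8
finger_force: 15.0
clock: 4.53
position: [656.2, -81.0, 288.4]
orientation: [180.0, -0.0, 0.0]
ft_force: [0.6, -0.5, -0.7]
width: 35.7
finger_force: 15.0
[727.74955634 -82.5657095  268.19369041]
```

View pics/w2.png

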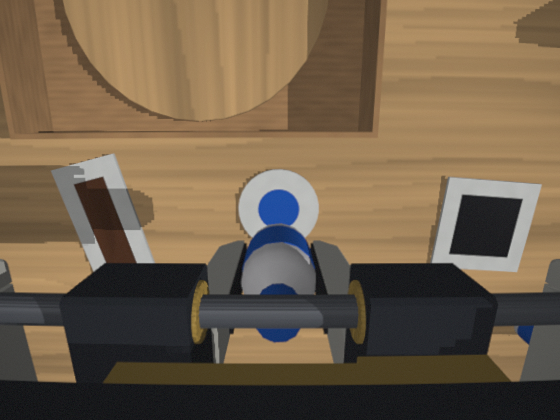

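Glue held upright; the glue card's blue disc is at (279,208). The movement card's black square is at (487,226). Both are measurable from here.

```bash
python3 - <<'E'
from h import *
c=viewer.get_calibration('wrist')
print(bot.get_obs()['position'])
g=cv2.imread('pics/w2.png').astype(int);b,r=g[...,0],g[...,2]
M=(b>90)&(r<90);M[:185]=0;M[224:]=0;v,u=np.nonzero(M);print(u.min(),u.max(),v.min(),v.max());print(plane(c,(u.min()+u.max())/2,(v.min()+223)/2 if 0 else v.min()+ (u.max()-u.min())/2*.97,3))
M=g.max(2)<50;M[:,:445]=0;M[:190]=0;M[262:]=0;M[:,525:]=0
ct=max(cv2.findContours(M.astype(np.uint8),0,2)[0],key=cv2.contourArea)[:,0]
print(cv2.minAreaRect(np.array([plane(c,*p,3) for p in ct],np.float32)))
print(plane(c,*(np.array([280,209])),3), proj(c,[656.8,-80.8,3]))
E
```

```text
[656.012268   -81.53473062 288.25960966]
259 298 190 223
[658.7735006  -83.44029333]
((642.3566284179688, -268.71435546875), (54.18251037597656, 53.9105110168457), 85.92589569091797)
[658.69595965 -84.74580746] (np.float64(275.47304442887827), np.float64(211.10844987544246))
```

```bash
python3 -m creep '[{"xyz":[0.001,0.001,0.02],"roll":0,"fingers":0.03},{"xyz":[0,0,0.03],"roll":0,"fingers":0.03},{"xyz":[0,0,0.022],"roll":0,"fingers":0.03},{"xyz":[0,0,0.01],"roll":0,"fingers":0.03},{"xyz":[0,0,0.004],"roll":0,"fingers":0.03}]'
python3 -m creep '[{"xyz":[0,0,0.0005],"roll":0,"fingers":0.03},{"xyz":[0,0,0],"roll":0,"fingers":0.04},{"xyz":[0,0,0],"roll":0,"fingers":0.093},{"xyz":[0,0,0],"roll":0,"fingers":0.093},{"xyz":[0,0,0],"roll":0,"fingers":0.093}]'
```

```text
clock: 5.2
position: [657.1, -82.0, 200.9]
orientation: [-180.0, 0.1, -0.0]
ft_force: [-1.9, 0.4, 6.6]
width: 35.5
finger_force: 15.0
clock: 5.82
position: [657.4, -81.8, 201.4]
orientation: [180.0, -0.0, -0.0]
ft_force: [0.4, 0.2, -0.2]
width: 65.3
finger_force: 0.0
```

```bash
python3 -m creep '[{"xyz":[0,0,-0.03],"roll":0,"fingers":0.093},{"xyz":[0,0,-0.055],"roll":0,"fingers":0.093},{"xyz":[0,0,-0.055],"roll":0,"fingers":0.093},{"xyz":[0,-0.042,-0.01],"roll":0,"fingers":0.093},{"xyz":[0,-0.05,0],"roll":0,"fingers":0.093}]'
python3 -m creep '[{"xyz":[0,-0.05,0],"roll":0,"fingers":0.093},{"xyz":[0,-0.05,0],"roll":0,"fingers":0.093},{"xyz":[0,-0.05,0],"roll":0,"fingers":0.093},{"xyz":[0,-0.05,0],"roll":0,"fingers":0.093},{"xyz":[-0.002,-0.045,0],"roll":0,"fingers":0.093}]'
python3 -m creep '[{"xyz":[0,0,0],"roll":0,"fingers":0.093},{"xyz":[0,0,0],"roll":0,"fingers":0.093},{"xyz":[0,0,0],"roll":0,"fingers":0.093},{"xyz":[0,0,0],"roll":0,"fingers":0.093},{"xyz":[0,0,0],"roll":0,"fingers":0.093}]'
python3 - <<'E'
from h import *
c=viewer.get_calibration('wrist');print(c['pose'][:3,3],bot.get_obs()['position'])
im=snap('wrist','w3.png'); M=(im.max(2)<60)
u,v=map(int,proj(c,[655,255,16]));print(u,v)
Z=np.zeros(M.shape,np.uint8);Z[v-55:v+50,u-55:u+55]=M[v-55:v+50,u-55:u+55]
Z=cv2.morphologyEx(Z,cv2.MORPH_OPEN,np.ones((3,3)))
ct=max(cv2.findContours(Z,0,2)[0],key=cv2.contourArea)[:,0]
print(cv2.minAreaRect(np.array([plane(c,*p,16) for p in ct],np.float32)))
E
```

```text
clock: 6.45
position: [657.9, 10.2, 353.9]
orientation: [180.0, -0.2, -0.1]
ft_force: [-0.1, 0.1, 0.8]
width: 92.8
finger_force: 0.0
clock: 7.08
position: [655.1, 257.1, 351.2]
orientation: [-180.0, -0.0, 0.0]
ft_force: [0.4, 0.7, -0.1]
width: 93.1
finger_force: 0.0
clock: 7.7
position: [655.6, 254.4, 351.4]
orientation: [-180.0, -0.0, -0.1]
ft_force: [-0.3, -0.2, -0.2]
width: 93.1
finger_force: 0.0
[727.09435825 252.74405308 331.13646626] [655.57385607 254.43084906 351.37407918]
276 199
((661.3153076171875, 254.65597534179688), (54.633995056152344, 55.559139251708984), 86.60786437988281)
```

View pics/w3.png

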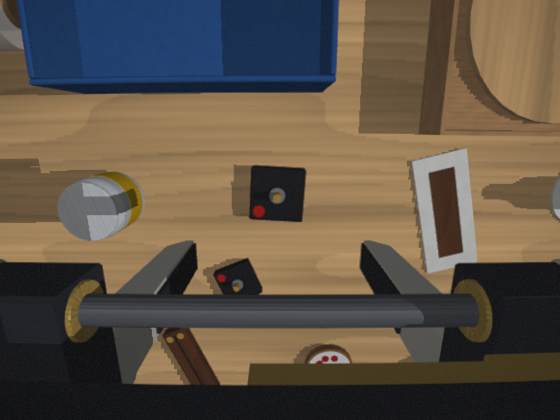

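Movement at (277,193), paint tin at (100,205), well clear of the fingers. Grasping.

```bash
python3 -m creep '[{"xyz":[0.003,0,0.034],"roll":0.05,"fingers":0.093},{"xyz":[0,0,0.045],"roll":0,"fingers":0.093},{"xyz":[0,0,0.045],"roll":0,"fingers":0.093},{"xyz":[0,0,0.025],"roll":0,"fingers":0.093},{"xyz":[0,0,0.01],"roll":0,"fingers":0.093}]' 20
python3 -m creep '[{"xyz":[0,0,0],"roll":0,"fingers":0.05},{"xyz":[0,0,0],"roll":0,"fingers":0.05},{"xyz":[0,0,0],"roll":0,"fingers":0.05},{"xyz":[0,0,0],"roll":0,"fingers":0.05},{"xyz":[0,0,0],"roll":0,"fingers":0.05}]'
```

```text
clock: 8.38
position: [657.5, 254.8, 189.8]
orientation: [179.9, 0.2, -2.9]
ft_force: [0.3, -0.4, -0.4]
width: 92.9
finger_force: 0.0
clock: 9.0
position: [658.7, 255.3, 193.2]
orientation: [-180.0, -0.1, -2.9]
ft_force: [-0.4, -0.6, 4.5]
width: 55.6
finger_force: 20.0
```

```bash
python3 -m creep '[{"xyz":[0,0,-0.02],"roll":0,"fingers":0.05},{"xyz":[0,0,-0.04],"roll":0,"fingers":0.05},{"xyz":[0,0,-0.04],"roll":0,"fingers":0.05},{"xyz":[0,0.02,-0.02],"roll":0,"fingers":0.05},{"xyz":[0.001,0.045,0],"roll":0,"fingers":0.05}]'
python3 -m creep '[{"xyz":[0.001,0.05,0],"roll":0,"fingers":0.05},{"xyz":[0.001,0.05,0],"roll":0,"fingers":0.05},{"xyz":[0.001,0.05,0],"roll":0,"fingers":0.05},{"xyz":[0.001,0.05,0],"roll":0,"fingers":0.05},{"xyz":[0.001,0.05,0],"roll":0,"fingers":0.05}]'
python3 -m creep '[{"xyz":[0.001,0.05,0],"roll":0,"fingers":0.05},{"xyz":[0.001,0.05,0],"roll":0,"fingers":0.05},{"xyz":[0.001,0.05,0],"roll":0,"fingers":0.05},{"xyz":[0.001,0.0575,0],"roll":0.01,"fingers":0.05},{"xyz":[0,0,0],"roll":0.01,"fingers":0.05}]'
python3 -m creep '[{"xyz":[0,0,0],"roll":0,"fingers":0.05},{"xyz":[0,0,0],"roll":0,"fingers":0.05},{"xyz":[0,0,0],"roll":0,"fingers":0.05},{"xyz":[0,0,0],"roll":0,"fingers":0.05},{"xyz":[0,0,0],"roll":0,"fingers":0.05}]'
python3 - <<'E'
from h import *
c=viewer.get_calibration('wrist');o=bot.get_obs()['position'];print(c['pose'][:3,3],o)
im=snap('wrist','w4.png')
u,v=map(int,proj(c,[642,-268,3]));print(u,v)
E
```

```text
clock: 9.62
position: [656.5, 190.2, 315.5]
orientation: [-179.9, -0.3, -2.7]
ft_force: [0.7, -0.2, -1.4]
width: 56.0
finger_force: 20.0
clock: 10.25
position: [647.5, -62.5, 311.9]
orientation: [180.0, 0.1, -2.9]
ft_force: [1.5, 0.7, -0.7]
width: 55.8
finger_force: 20.0
clock: 10.88
position: [640.1, -272.5, 311.7]
orientation: [179.9, 0.1, -4.4]
ft_force: [0.8, 0.6, -0.3]
width: 55.3
finger_force: 20.0
clock: 11.5
position: [642.3, -266.6, 312.3]
orientation: [180.0, -0.0, -4.0]
ft_force: [0.4, -0.1, 0.0]
width: 55.9
finger_force: 20.0
[ 713.63337955 -273.1196741   292.08791583] [ 642.31054957 -266.63927778  312.32101405]
278 205
```

View pics/w4.png

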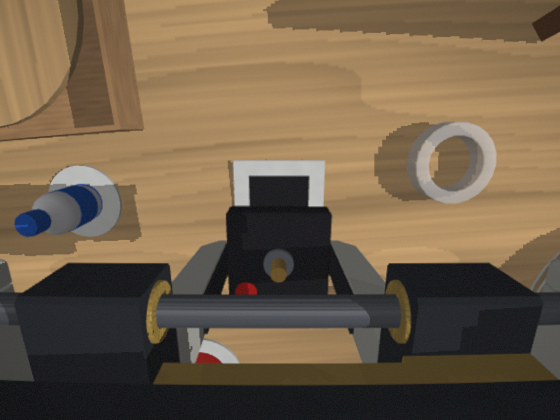

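Movement held, shaft tip at (279,276); card centred on the same column, printed square's far edge at v=177. The glue stands upright on its card at left.

```bash
python3 - <<'E'
from h import *
c=viewer.get_calibration('wrist')
print('shaft top',plane(c,279,275,150),'bottom edge +x',plane(c,279,208,120),'collar',plane(c,279,263,138))
print('card far edge',plane(c,279,161,3),plane(c,231,161,3),plane(c,325,161,3),'sq',plane(c,279,177,3))
E
```

```text
shaft top [ 643.12496227 -268.69191371] bottom edge +x [ 669.56584381 -270.58581068] collar [ 644.13330697 -268.78668897]
card far edge [ 683.84331682 -271.82027908] [ 686.93835849 -228.04617014] [ 680.94501813 -313.76958248] sq [ 669.15636878 -270.80244356]
```

```bash
python3 -m creep '[{"xyz":[0,0,0.03],"roll":0,"fingers":0.05},{"xyz":[0,0,0.04],"roll":0,"fingers":0.05},{"xyz":[0,0,0.03],"roll":0,"fingers":0.05},{"xyz":[0,0,0.012],"roll":0,"fingers":0.05},{"xyz":[0,0,0.004],"roll":0,"fingers":0.05}]'
python3 -m creep '[{"xyz":[0,0,0.0005],"roll":0,"fingers":0.05},{"xyz":[0,0,0],"roll":0,"fingers":0.06},{"xyz":[0,0,0],"roll":0,"fingers":0.093},{"xyz":[0,0,0],"roll":0,"fingers":0.093},{"xyz":[0,0,-0.01],"roll":0,"fingers":0.093}]'
```

```text
clock: 12.18
position: [642.2, -267.1, 196.2]
orientation: [-180.0, 0.0, -4.0]
ft_force: [-0.7, 0.5, 3.5]
width: 55.6
finger_force: 20.0
clock: 12.8
position: [641.7, -266.9, 205.1]
orientation: [-180.0, 0.1, -4.0]
ft_force: [-0.5, -0.5, 0.3]
width: 85.6
finger_force: 0.0
```

```bash
python3 -m creep '[{"xyz":[0,0,-0.04],"roll":0,"fingers":0.093},{"xyz":[0,0,-0.05],"roll":-0.035,"fingers":0.093},{"xyz":[0,0,-0.045],"roll":-0.035,"fingers":0.093},{"xyz":[-0.013,-0.03,0],"roll":0,"fingers":0.093},{"xyz":[-0.02,-0.043,0],"roll":0,"fingers":0.093}]'
python3 -m creep '[{"xyz":[-0.02,-0.043,0],"roll":0,"fingers":0.093},{"xyz":[-0.02,-0.043,0],"roll":0,"fingers":0.093},{"xyz":[-0.02,-0.043,0],"roll":0,"fingers":0.093},{"xyz":[-0.02,-0.043,0],"roll":0,"fingers":0.093},{"xyz":[-0.02,-0.043,0],"roll":0,"fingers":0.093}]'
python3 -m creep '[{"xyz":[-0.02,-0.043,0],"roll":0,"fingers":0.093},{"xyz":[-0.02,-0.043,0],"roll":0,"fingers":0.093},{"xyz":[-0.02,-0.043,0],"roll":0,"fingers":0.093},{"xyz":[-0.012,-0.043,0],"roll":0,"fingers":0.093},{"xyz":[0,0,0],"roll":0,"fingers":0.093}]'
python3 -m creep '[{"xyz":[0,0,0],"roll":0,"fingers":0.093},{"xyz":[0,0,0],"roll":0,"fingers":0.093},{"xyz":[0,0,0],"roll":0,"fingers":0.093},{"xyz":[0,0,0],"roll":0,"fingers":0.093},{"xyz":[0,0,0],"roll":0,"fingers":0.093}]'
python3 - <<'E'
from h import *
c=viewer.get_calibration('wrist');o=bot.get_obs();print(c['pose'][:3,3],o['position'],o['orientation'])
im=snap('wrist','w5.png')
print(proj(c,[437.5,192.5,10]),proj(c,[447,361,14]))
E
```

```text
clock: 13.42
position: [609.1, -194.3, 342.8]
orientation: [179.9, -0.2, -0.1]
ft_force: [0.2, 0.9, 0.3]
width: 93.0
finger_force: 0.0
clock: 14.05
position: [508.4, 22.2, 341.8]
orientation: [-180.0, -0.1, -0.0]
ft_force: [0.4, 0.1, -0.6]
width: 93.0
finger_force: 0.0
clock: 14.68
position: [436.3, 195.2, 341.7]
orientation: [-179.9, -0.1, 0.2]
ft_force: [0.2, -0.2, 0.5]
width: 92.8
finger_force: 0.0
clock: 15.3
position: [437.4, 192.6, 340.7]
orientation: [180.0, 0.0, -0.0]
ft_force: [0.8, -0.3, -0.1]
width: 92.7
finger_force: 0.0
[508.86474552 190.9878222  320.45740195] [437.37518254 192.61783267 340.71395725] [ 1.79998169e+02  2.35146060e-03 -4.55360873e-02]
(np.float64(276.8523128716755), np.float64(200.09192525415392)) (np.float64(108.80588257551372), np.float64(191.99361747474333))
```

View pics/w5.png

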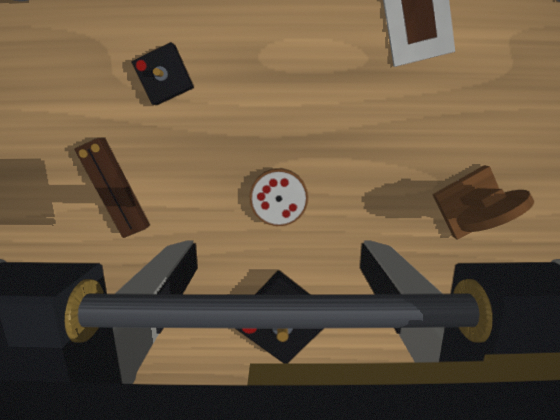

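Dial hole at (279,198); stand at about (111,187). Grasping the dial.

```bash
python3 -m creep '[{"xyz":[0.001,0.001,0.03],"roll":0,"fingers":0.093},{"xyz":[0,0,0.05],"roll":0,"fingers":0.093},{"xyz":[0,0,0.045],"roll":0,"fingers":0.093},{"xyz":[0,0,0.018],"roll":0,"fingers":0.093},{"xyz":[0,0,0.008],"roll":0,"fingers":0.093}]' 12
python3 -m creep '[{"xyz":[0,0,0],"roll":0,"fingers":0.05},{"xyz":[0,0,0],"roll":0,"fingers":0.05},{"xyz":[0,0,0],"roll":0,"fingers":0.05},{"xyz":[0,0,0],"roll":0,"fingers":0.05},{"xyz":[0,0,0],"roll":0,"fingers":0.05}]'
```

```text
clock: 15.98
position: [437.6, 191.7, 188.4]
orientation: [180.0, 0.1, -0.0]
ft_force: [0.1, 0.6, 0.0]
width: 93.1
finger_force: 0.0
clock: 16.6
position: [438.6, 192.0, 190.5]
orientation: [-180.0, -0.1, -0.0]
ft_force: [-1.3, -0.3, 5.8]
width: 59.2
finger_force: 12.0
```

```bash
python3 -m creep '[{"xyz":[0,0,-0.01],"roll":0,"fingers":0.05},{"xyz":[0,0,-0.03],"roll":0,"fingers":0.05},{"xyz":[0,0,-0.04],"roll":0,"fingers":0.05},{"xyz":[0,0,-0.04],"roll":0,"fingers":0.05},{"xyz":[0,0,-0.01],"roll":0,"fingers":0.05}]'
python3 -m creep '[{"xyz":[0.002,0.03,0],"roll":0,"fingers":0.05},{"xyz":[0.002,0.045,0],"roll":0,"fingers":0.05},{"xyz":[0.002,0.045,0],"roll":0,"fingers":0.05},{"xyz":[0.002,0.045,0],"roll":0,"fingers":0.05},{"xyz":[0.002,0.045,0],"roll":0,"fingers":0.05}]'
python3 -m creep '[{"xyz":[0.002,0.045,0],"roll":0,"fingers":0.05},{"xyz":[0.002,0.045,0],"roll":0,"fingers":0.05},{"xyz":[0.0005,0.045,0],"roll":0,"fingers":0.05},{"xyz":[0,0.013,0],"roll":0,"fingers":0.05},{"xyz":[0,0,0],"roll":0,"fingers":0.05}]'
python3 -m creep '[{"xyz":[0,0,0],"roll":0,"fingers":0.05},{"xyz":[0,0,0],"roll":0,"fingers":0.05},{"xyz":[0,0,0],"roll":0,"fingers":0.05},{"xyz":[0,0,0],"roll":0,"fingers":0.05},{"xyz":[0,0,0],"roll":0,"fingers":0.05}]'
python3 - <<'E'
from h import *
c=viewer.get_calibration('wrist');o=bot.get_obs();print(c['pose'][:3,3],o['position'],o['orientation'])
im=snap('wrist','w6.png')
print(proj(c,[453,-166.5,3]))
E
```

```text
clock: 17.23
position: [439.1, 192.2, 323.3]
orientation: [-179.9, -0.3, -0.0]
ft_force: [0.1, 0.5, -0.8]
width: 59.4
finger_force: 12.0
clock: 17.85
position: [447.6, -19.4, 318.7]
orientation: [-180.0, 0.1, -0.0]
ft_force: [1.1, 1.5, -0.4]
width: 59.6
finger_force: 12.0
clock: 18.48
position: [452.3, -166.3, 318.9]
orientation: [-179.9, 0.1, -0.1]
ft_force: [0.1, -0.1, -0.0]
width: 59.9
finger_force: 12.0
clock: 19.1
position: [452.7, -165.9, 319.8]
orientation: [180.0, -0.0, 0.0]
ft_force: [0.2, 0.2, -1.1]
width: 59.4
finger_force: 12.0
[ 524.21416372 -167.51118241  299.56941687] [ 452.70909759 -165.93305822  319.77484138] [ 1.79999952e+02 -3.46906297e-03  3.91138715e-03]
(np.float64(277.24304892218896), np.float64(203.2168552307059))
```

View pics/w6.png

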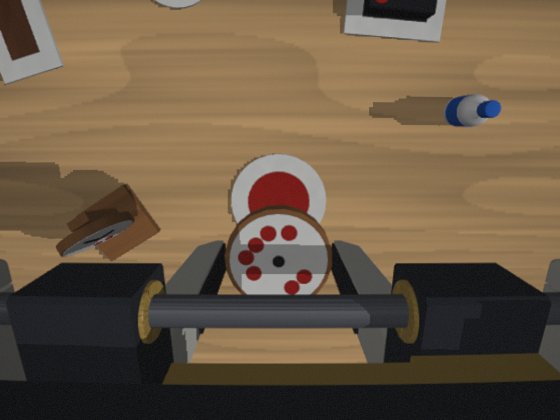

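Dial held level, hole at (279,262); card's far edge at (278,154).

```bash
python3 - <<'E'
from h import *
c=viewer.get_calibration('wrist')
print(plane(c,279,261.5,139.5),plane(c,278.5,154,3)-[46,0],plane(c,278.5,172,3)-[30,0])
E
```

```text
[ 452.7914875  -167.97111305] [ 454.15619904 -167.78431411] [ 453.31890958 -167.78439068]
```

```bash
python3 -m creep '[{"xyz":[0.001,0,0.03],"roll":0,"fingers":0.05},{"xyz":[0,0,0.045],"roll":0,"fingers":0.05},{"xyz":[0,0,0.035],"roll":0,"fingers":0.05},{"xyz":[0,0,0.012],"roll":0,"fingers":0.05},{"xyz":[0,0,0.004],"roll":0,"fingers":0.05}]'
python3 -m creep '[{"xyz":[0,0,0.0005],"roll":0,"fingers":0.05},{"xyz":[0,0,0],"roll":0,"fingers":0.065},{"xyz":[0,0,0],"roll":0,"fingers":0.093},{"xyz":[0,0,0],"roll":0,"fingers":0.093},{"xyz":[0,0,-0.01],"roll":0,"fingers":0.093}]'
```

```text
clock: 19.77
position: [453.8, -166.2, 193.7]
orientation: [-180.0, 0.0, -0.0]
ft_force: [1.4, 0.5, -0.7]
width: 59.5
finger_force: 12.0
clock: 20.4
position: [453.2, -165.9, 203.0]
orientation: [-180.0, 0.1, -0.0]
ft_force: [-0.9, 0.3, -0.6]
width: 90.1
finger_force: 0.0
```

```bash
python3 -m creep '[{"xyz":[0,0,-0.04],"roll":0,"fingers":0.093},{"xyz":[0,0,-0.05],"roll":0,"fingers":0.093},{"xyz":[0,0,-0.045],"roll":0,"fingers":0.093},{"xyz":[0,-0.036,0],"roll":0,"fingers":0.093},{"xyz":[0,-0.05,0],"roll":0,"fingers":0.093}]'
python3 -m creep '[{"xyz":[0,-0.05,0],"roll":0,"fingers":0.093},{"xyz":[-0.001,-0.05,0],"roll":0,"fingers":0.093},{"xyz":[-0.001,-0.05,0],"roll":0,"fingers":0.093},{"xyz":[-0.001,-0.05,0],"roll":0,"fingers":0.093},{"xyz":[-0.001,-0.05,0],"roll":0,"fingers":0.093}]'
python3 -m creep '[{"xyz":[0,-0.05,0],"roll":0,"fingers":0.093},{"xyz":[0,-0.05,0],"roll":0,"fingers":0.093},{"xyz":[0,-0.05,0],"roll":0,"fingers":0.093},{"xyz":[0,-0.04,0],"roll":0,"fingers":0.093},{"xyz":[0,0,0],"roll":-0.128,"fingers":0.093}]'
python3 -m creep '[{"xyz":[0,0,0],"roll":-0.128,"fingers":0.093},{"xyz":[0,0,0],"roll":-0.128,"fingers":0.093},{"xyz":[0,0,0],"roll":0,"fingers":0.093},{"xyz":[0,0,0],"roll":0,"fingers":0.093},{"xyz":[0,0,0],"roll":0,"fingers":0.093}]'
python3 - <<'E'
from h import *
c=viewer.get_calibration('wrist');o=bot.get_obs();print(c['pose'][:3,3],o['position'],o['orientation'])
im=snap('wrist','w7.png')
print(proj(c,[449,360,14]))
E
```

```text
clock: 21.02
position: [453.9, -80.0, 340.1]
orientation: [179.9, -0.2, -0.1]
ft_force: [0.3, -0.2, -0.3]
width: 92.9
finger_force: 0.0
clock: 21.65
position: [449.4, 171.6, 339.3]
orientation: [-180.0, -0.1, -0.0]
ft_force: [0.5, -0.2, -0.1]
width: 93.0
finger_force: 0.0
clock: 22.28
position: [449.1, 362.5, 338.8]
orientation: [-180.0, -0.0, 7.6]
ft_force: [-0.6, -0.7, 0.6]
width: 92.6
finger_force: 0.0
clock: 22.9
position: [449.8, 359.9, 338.4]
orientation: [-180.0, -0.0, 21.9]
ft_force: [-1.4, -0.1, -0.6]
width: 93.1
finger_force: 0.0
[516.2065366  384.6008577  318.20315099] [449.80555253 359.85524808 338.42513312] [-1.79995968e+02 -9.11958743e-03  2.18881123e+01]
(np.float64(275.87300450056074), np.float64(201.7599801257914))
```

View pics/w7.png

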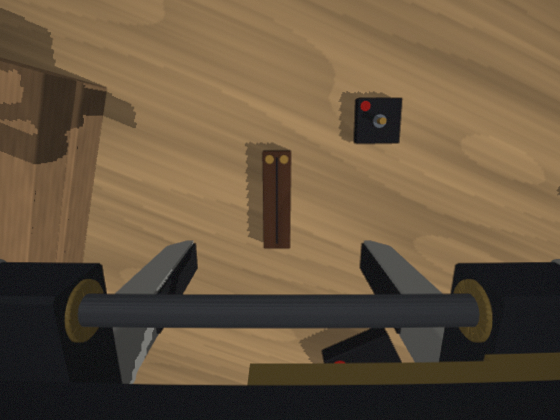

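Stand is at u 263–291, v 150–248, lined up with the tool. Grasping.

```bash
python3 -m creep '[{"xyz":[0,0,0.03],"roll":0,"fingers":0.06},{"xyz":[0,0,0.045],"roll":0,"fingers":0.06},{"xyz":[0,0,0.045],"roll":0,"fingers":0.06},{"xyz":[0,0,0.02],"roll":0,"fingers":0.06},{"xyz":[0,0,0.007],"roll":0,"fingers":0.06}]' 15
python3 -m creep '[{"xyz":[0,0,0],"roll":0,"fingers":0.02},{"xyz":[0,0,0],"roll":0,"fingers":0.02},{"xyz":[0,0,0],"roll":0,"fingers":0.02},{"xyz":[0,0,0],"roll":0,"fingers":0.02},{"xyz":[0,0,0],"roll":0,"fingers":0.02}]'
```

```text
clock: 23.58
position: [449.6, 359.8, 190.4]
orientation: [180.0, 0.1, 22.0]
ft_force: [-0.0, -1.1, -0.6]
width: 60.1
finger_force: 0.0
clock: 24.2
position: [450.2, 360.2, 192.3]
orientation: [-180.0, -0.1, 22.0]
ft_force: [-0.8, 0.2, 6.3]
width: 27.3
finger_force: 15.0
```

```bash
python3 -m creep '[{"xyz":[0,0,-0.01],"roll":0,"fingers":0.02},{"xyz":[0,0,-0.03],"roll":0,"fingers":0.02},{"xyz":[0,0,-0.04],"roll":0,"fingers":0.02},{"xyz":[0,0,-0.04],"roll":0.07,"fingers":0.02},{"xyz":[0,0,0],"roll":0.07,"fingers":0.02}]'
python3 -m creep '[{"xyz":[0.01,0.03,0],"roll":0,"fingers":0.02},{"xyz":[0.0145,0.043,0],"roll":0,"fingers":0.02},{"xyz":[0.0145,0.043,0],"roll":0,"fingers":0.02},{"xyz":[0.0145,0.043,0],"roll":0,"fingers":0.02},{"xyz":[0.0145,0.043,0],"roll":0,"fingers":0.02}]'
python3 -m creep '[{"xyz":[0.0145,0.043,0],"roll":0,"fingers":0.02},{"xyz":[0.0145,0.043,0],"roll":0,"fingers":0.02},{"xyz":[0.0127,0.0377,0],"roll":0,"fingers":0.02},{"xyz":[0,0,0],"roll":0,"fingers":0.02},{"xyz":[0,0,0],"roll":0,"fingers":0.02}]'
python3 -m creep '[{"xyz":[0,0,0],"roll":0,"fingers":0.02},{"xyz":[0,0,0],"roll":0,"fingers":0.02},{"xyz":[0,0,0],"roll":0,"fingers":0.02},{"xyz":[0,0,0],"roll":0,"fingers":0.02},{"xyz":[0,0,0],"roll":0,"fingers":0.02}]'
python3 - <<'E'
from h import *
c=viewer.get_calibration('wrist');o=bot.get_obs();print(c['pose'][:3,3],o['position'],o['orientation'])
im=snap('wrist','w8.png')
print(proj(c,[635,70.5,3]))
E
```

```text
clock: 24.82
position: [451.0, 360.7, 316.4]
orientation: [-179.9, -0.4, 13.8]
ft_force: [0.4, 0.0, -1.3]
width: 27.9
finger_force: 15.0
clock: 25.45
position: [565.0, 179.0, 311.6]
orientation: [-180.0, -0.0, 14.0]
ft_force: [0.5, 0.5, -0.0]
width: 27.9
finger_force: 15.0
clock: 26.08
position: [634.5, 70.5, 311.2]
orientation: [-180.0, 0.0, 13.9]
ft_force: [1.0, 0.1, -0.4]
width: 28.1
finger_force: 15.0
clock: 26.7
position: [634.8, 70.4, 311.3]
orientation: [180.0, -0.0, 14.0]
ft_force: [-0.7, -0.1, -0.1]
width: 27.9
finger_force: 15.0
[704.24052156  85.88107693 291.02598268] [634.83677527  70.39420972 311.2767984 ] [ 1.79999589e+02 -3.55714304e-03  1.39732889e+01]
(np.float64(276.2736120108633), np.float64(205.0035803694031))
```

View pics/w8.png

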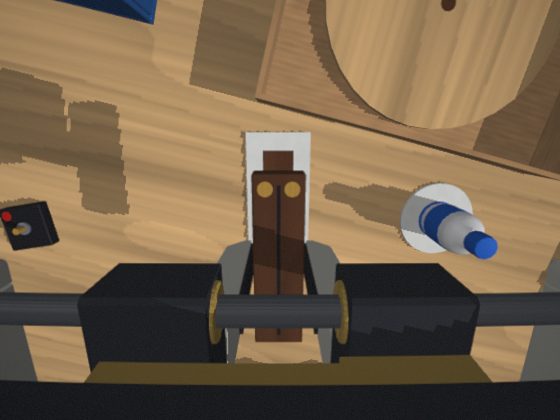

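Stand held straight over the card: stand's far end at v≈171, print's far end at v=151, both centred at u≈278.

```bash
python3 - <<'E'
from h import *
c=viewer.get_calibration('wrist');a=np.radians(14);t=np.array([np.cos(a),np.sin(a)]);n=np.array([np.sin(a),-np.cos(a)])
p=np.array([634.8,70.4])
for nm,q,L in(('stand',plane(c,278.5,171,120.),50),('print',plane(c,278,151,3),50),('card',plane(c,278,132,3),66)):
    q=q-L*t; print(nm,q,(q-p)@t,(q-p)@n)
print('box',plane(c,435,136,0),plane(c,255,99,0),plane(c,555,178,0))
E
```

```text
stand [633.43569984  67.99255479] -1.9061883247112814 2.0058797179219496
print [635.64418845  68.88379015] 0.4523080809026629 1.6753996059755056
card [636.34814905  69.0451993 ] 1.1744064495891333 1.6890884853889987
box [731.96371016 -54.36487054] [722.95393535 111.45354935] [ 724.74239574 -182.51489678]
```

```bash
python3 -m creep '[{"xyz":[0.0025,0,0.03],"roll":0,"fingers":0.02},{"xyz":[0,0,0.04],"roll":0,"fingers":0.02},{"xyz":[0,0,0.03],"roll":0,"fingers":0.02},{"xyz":[0,0,0.012],"roll":0,"fingers":0.02},{"xyz":[0,0,0.004],"roll":0,"fingers":0.02}]'
python3 -m creep '[{"xyz":[0,0,0.001],"roll":0,"fingers":0.02},{"xyz":[0,0,0],"roll":0,"fingers":0.035},{"xyz":[0,0,0],"roll":0,"fingers":0.06},{"xyz":[0,0,0],"roll":0,"fingers":0.06},{"xyz":[0,0,-0.01],"roll":0,"fingers":0.06}]'
python3 -m creep '[{"xyz":[0,0,-0.03],"roll":0,"fingers":0.06},{"xyz":[0,0,-0.05],"roll":0,"fingers":0.06},{"xyz":[0,0,-0.05],"roll":0,"fingers":0.06},{"xyz":[-0.04,0,-0.03],"roll":0,"fingers":0.06},{"xyz":[-0.05,0,0],"roll":0,"fingers":0.06}]'
python3 -m creep '[{"xyz":[-0.05,0,0],"roll":0,"fingers":0.06},{"xyz":[-0.05,0,0],"roll":0,"fingers":0.06},{"xyz":[-0.05,0,0],"roll":0,"fingers":0.06},{"xyz":[0,0,0],"roll":0,"fingers":0.06},{"xyz":[0,0,0],"roll":0,"fingers":0.06}]'
python3 - <<'E'
from h import *
snap('top','top9.png');snap('side','side9.png')
E
```

```text
clock: 27.38
position: [637.1, 70.9, 195.2]
orientation: [-180.0, 0.1, 14.0]
ft_force: [-8.8, -0.8, 12.3]
width: 28.0
finger_force: 15.0
clock: 28.0
position: [636.8, 70.9, 203.7]
orientation: [-180.0, 0.1, 14.0]
ft_force: [-0.6, 0.5, 0.3]
width: 58.6
finger_force: 0.0
clock: 28.62
position: [550.4, 49.1, 369.0]
orientation: [179.9, -0.4, 14.0]
ft_force: [-0.5, -0.8, 1.0]
width: 60.0
finger_force: 0.0
clock: 29.25
position: [404.7, 12.9, 365.4]
orientation: [180.0, -0.1, 13.9]
ft_force: [0.6, -0.6, 0.7]
width: 60.0
finger_force: 0.0
```

View pics/top9.png

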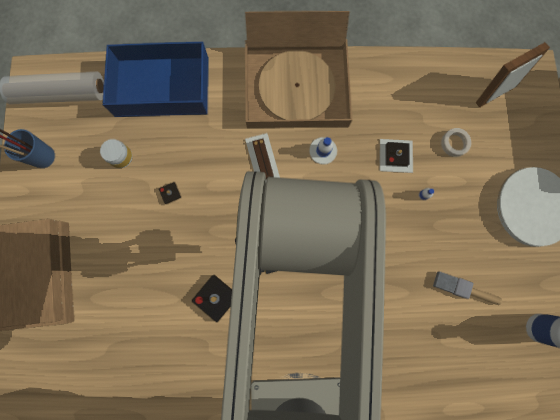

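Three parts are in view and on their cards: stand (262,157), glue (323,150), movement (397,154). The arm hides the dial and the clock, so I am swinging it aside to check them.

```bash
python3 -m creep '[{"xyz":[0,-0.04,0],"roll":0,"fingers":0.06},{"xyz":[0,-0.05,0],"roll":0,"fingers":0.06},{"xyz":[0,-0.05,0],"roll":0,"fingers":0.06},{"xyz":[0,-0.05,0],"roll":0,"fingers":0.06},{"xyz":[0,-0.05,0],"roll":0,"fingers":0.06}]'
python3 -m creep '[{"xyz":[0,-0.05,0],"roll":0,"fingers":0.06},{"xyz":[0,-0.05,0],"roll":0,"fingers":0.06},{"xyz":[0,-0.03,0],"roll":0,"fingers":0.06},{"xyz":[0,0,0],"roll":0,"fingers":0.06},{"xyz":[0,0,0],"roll":0,"fingers":0.06}]'
python3 - <<'E'
from h import *
im=snap('top','top10.png')
cv2.imwrite('pics/c10.png',cv2.resize(im[125:265,235:425,::-1],(760,560),interpolation=2))
E
```

```text
clock: 29.98
position: [346.5, 248.2, 364.4]
orientation: [180.0, -0.0, 14.0]
ft_force: [0.6, -0.8, -0.2]
width: 60.0
finger_force: 0.0
clock: 30.6
position: [315.4, 372.2, 363.8]
orientation: [179.9, 0.1, 14.0]
ft_force: [0.3, -0.1, -0.4]
width: 59.6
finger_force: 0.0
```

View pics/c10.png

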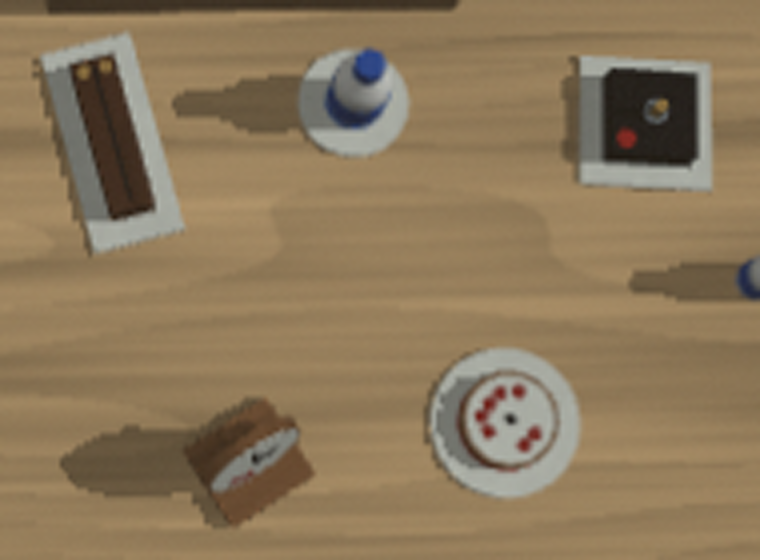

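The crop shows all four parts on their cards and the clock in place. A numeric check of the offsets follows.

```bash
python3 - <<'E'
from h import *
c=viewer.get_calibration('top')
f=lambda u,v,z:plane(c,235+u/4,125+v/4,z)
for n,a,za,b in(('mov',(651,116),19,(646,123)),('stand',(112,138),17,(111,143)),('dial',(510,419),13,(504,422)),('gluecap',(370,64),77,(354,102))):
    print(n,(f(*a,za)-f(*b,3)).round(1))
E
```

```text
mov [-0.3  1.9]
stand [-0.9 -1. ]
dial [ 0.8 -1.5]
gluecap [-0.6 -0.1]
```

All parts are within about 2 mm of their outlines.

```bash
python3 -c "
from station import bot
print(bot.close_job())"
```

```text
the job is handed in; nothing more can be done
None
```

The dial, movement, stand and glue bottle are each on their cards, upright and within about 2 mm of the outline centres in the last top picture. The clock and paint tin stand where they were, and the job was handed in at about 31 s; no verdict came back.

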